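# Hold the spring shutter of a latched reference lamp box half open

## Task

I want to take a half-light reading from the reference lamp box. Swing the latch lever free, fold the lid back until it stands upright by itself, then slide the spring-return shutter by its thumb tab to half travel, so that its edge crosses the middle of the round window, never letting it go past three quarters open. The shutter springs shut when released, so finish while still holding it there, and leave the things round the box where they are.

Things in the scene. Friction and masses are not known exactly. Their poses are not given: they have to be found in the camera images.
- lamp_box: white lamp box fixed to the bench, 173 x 210 x 62 mm, its top (the deck) a grey metal plate 62 mm above the bench. Origin on the bench; x points from its front (latch, lid handle) to its back (hinge), y to its left seen from the front, z up. Front edge at x = -95 mm, back edge at x = +78 mm, y = +-105 mm. The closed lid covers x = -50 to +70 mm, y = -90 to +90 mm.
- latch (a joint): angle of the latch lever (rad) about an upright pivot at the front right of the deck. 0: along the box's x, tongue over the lip of the lid, which it blocks, knob to the front. Grows counter-clockwise from above: the knob swings to the right (-y of the box). Starts at 0 to 0.25; free of the lip from 1.1; stop at 1.5. Friction about 1.3 N at the knob; stays where it is left.
- latch_pivot (a point): point on the axis of the latch lever, at its underside (68 mm above the bench); at x = -75 mm, y = -70 mm of the lamp box.
- latch_knob (a point): middle of the black upright knob on the end of the latch lever, 38 mm from the pivot; knob 13 mm in diameter, rising about 24 mm above the lever, this point 86 mm above the bench, its top 98 mm. Free on all sides.
- lid (a joint): angle of the grey lid (rad) about the hinge along its back edge: 0 closed, 1.57 upright, stop at 1.75; grows as the handle goes up and back. A hollow cover 120 x 180 x 45 mm, about 0.35 kg; a stiff friction hinge keeps it at any angle (lifting takes about 4 N at the handle).
- lid_hinge (a point): point on the hinge axis of the lid, at its middle, 66 mm above the bench; the axis runs along the box's y.
- lid_handle (a point): middle of the straight steel bar handle on the lid's front wall; bar 11 mm thick, 80 mm long along the box's y, on a post at each end, its axis 35 mm from the wall. With the lid closed it is 88 mm above the bench (26 mm above the deck), 159 mm in front of and 22 mm above the hinge axis. Turns with the lid.
- shutter_travel (a joint): travel of the shutter (m): 0 shut (its spring holds it there), 0.020 half, 0.040 fully open; grows as the blade slides toward the box's +y (left). The spring pushes back with 3 N when shut, 7.4 N at half, 12 N when open. Marks on the near rail show shut, half (the longest) and open beside the tab; at half travel the blade's right edge crosses the middle of the window.
- shutter: the shutter under the lid: a flat dark metal blade, 78 x 50 x 3 mm, sliding on the deck between two rails, with a black upright thumb tab near its front edge. Tab 24 mm along the box's x, 9 mm thick along its y, rising 26 mm above the blade. Origin at the underside of the blade, 65 mm above the bench; when shut at x = 0, y = -30 mm of the lamp box. Axes as the lamp box.
- tab_top (a point): middle of the top of the shutter's thumb tab, 94 mm above the bench; the tab's foot is on the blade, 68 mm above the bench. When shut at x = -22 mm, y = -25 mm of the lamp box. Nothing stands within 30 mm of the tab above 72 mm.
- window (a point): middle of the round white window in the deck, 36 mm in diameter, that the shutter covers; at x = +16 mm, y = -30 mm of the lamp box.
- slide_box: dark blue box of microscope slides, 35 x 84 x 32 mm, lying loose to the right of the lamp box; origin under its middle. Bystander.
- dropper_bottle: small glass dropper bottle with a black bulb, 34 x 33 x 97 mm, standing loose behind and left of the lamp box; origin under its middle. Bystander.
- notebook: notebook, 210 x 153 x 16 mm, lying loose on the bench at the right; origin under its middle. Bystander.
- pen: pen, 11 x 145 x 9 mm, lying loose between notebook and lamp box; origin under its middle. Bystander.

How it is judged:
On the way, in this order (a step that is already met when the one before it is completed fails the run):
1. the latch lever is swung free of the lid's lip while the lid is still shut (value of joint latch above 1.1 rad and value of joint lid below 0.2 rad), for 0.2 s.
2. the lid is folded back to upright (value of joint lid above 1.4 rad and value of joint shutter_travel below 0.006 m), for 0.2 s.
At the end, for the whole second after the job is handed in: the fingers press or grip the shutter's thumb tab with more than 3 N and hold the shutter still within 5 mm of half travel (15 to 25 mm of 40 mm); the lid stands at 1.4 rad or more without the arm leaning on it; the latch lever is at 1.1 rad or more (value of joint shutter_travel between 0.015 and 0.025 m and velocity of joint shutter_travel between -0.01 and 0.01 m/s and contact force between the fingers and shutter above 3 N and value of joint lid above 1.4 rad and contact force between the arm and lamp_box below 1 N and value of joint latch above 1.1 rad); the arm keeps its last pose, push and grip.
It fails at once if the shutter is opened past three quarters (32 mm) (value of joint shutter_travel above 0.032 m).
It fails at once if a bystander is moved more than 30 mm (distance of any of slide_box, dropper_bottle, notebook, pen from where it was at the start of the episode above 0.03 m).
It also fails if it takes over 64 s, if anything falls off the work surface, if the arm or the gripper's body presses on something with over 40 N, if the wrist force passes 120 N, or if a joint passes its speed limit or range.

## Robot

A 6-joint arm with a two-finger parallel gripper is mounted at the origin on the work surface; the furniture and walls round the work are solid. World frame = base frame: x ahead of the robot, y to its left, z up, the work surface at z = 0. Lengths are in m, angles in rad, forces in N, time in s.
With the tool pointing down it reaches from about 0.35 to 0.975 m from the base axis. Payload 4.9 kg.
Tool frame: the origin (TCP) lies at the very end of the fingers, on their centre line; the grasp point (between the pads) lies 19 mm behind it (ctrl.grasp_offset is the distance from the TCP to the grasp point, in m); z points along the fingers, y is the line along which they close (so a half turn about z gives the same grasp; the last joint's range is limited). The gripper opens to 85 mm and grips with 20 to 120 N. Pads are 22 mm wide; open, the fingers measure 114 mm over their backs; the gripper's body (76 mm by 85 mm) begins 54 mm behind the grasp point. The pads swing forward as they close: fully open they stand 13 mm farther back than shut.
Start: joints at [-1.35, 0.053, 1.613, -0, 1.476, -0.119], TCP at [0.208, -0.589, 0.192] pointing down, gripper open.
Joint ranges: [-3.01, 3.01], [-1.01, 2.22], [0.06, 2.58], [-1.02, 4.17], [0.09, 2.62], [-3.14, 3.14]. Speed limits (rad/s): [2.57, 2.57, 3.14, 3.14, 3.14, 3.14].

## Interface

Orientations are given as a rotation vector (axis times angle).
In Python, from station import ctrl, optics gives the robot as it stands.
- The arm moves only by the shell command python3 -m handwheel 'ROWS' [OPENING] [FORCE]. ROWS is JSON, a list of rows, each an object of numbers: "tx", "ty", "tz": the shift along the tool's x, y, z in mm; "roll": the turn about the tool's z in rad. A call has 1 to 12 rows; each row shifts and turns the commanded pose from where the row before left it, along the tool's axes as they then stand; what a row does not reach is not made up. A row lasts 1/12 s, in which the tool goes at most 41.7 mm and 7.16 degrees, less where a joint would pass 70% of its speed; a pose out of reach is approached as far as the arm can. A call with a gripper value outside its range is refused whole. OPENING is the finger opening in mm, from 0 to 85.4, set as the call begins (- or left out, the last holds). The fingers move at their own pace and stop on an object; FORCE is the grip in N (left out, the last holds). Time passes only in rows, so rows that do not move let the fingers close. It gives the time, the measured TCP pose, the force, the opening and the grip force at its end, in the units of the state.
- ctrl.get_obs(): the state, without advancing time (a new reading comes with each control period).
- optics.get_image(name): name is "scene" or "top" or "wrist"; returns (picture, depth): 400x640x3 uint8, red, green, blue; 400x640 float32, m along the optical axis (not along the pixel's ray), 0 where there is no reading.
- optics.camera_params(name): a dict with "mtx" (3x3 intrinsics, pixels), "extrinsics" (4x4, takes a point from camera to world coordinates); the wrist camera has in their place "tool_from_camera" (4x4, takes a point from camera to tool coordinates, whose origin is the TCP and whose axes are the flange's). Camera axes: x right, y down, z forward; pixel columns grow to the right and rows downward; lengths in m; the calibration is good to about 2 mm. A picture is of the moment at which its call begins: read the wrist's pose just before it. camera_params takes no time and is no camera call.
- ctrl.finish_job(): hands the job in; it is judged then, once.
The state is a dict: "t": time; "q": joint angles; "dq": joint speeds; "effort": joint torques, N m; "tool_pos": TCP position; "tool_rot": TCP orientation; "contact_force": force on the tool from outside, world axes, zero at the start; "wrist_torque": the same for the moment, N m; "opening": finger opening in m; "grip_force": force on a finger pad.
Only numpy, scipy, OpenCV 4.12 (cv2) and the standard library are available. Lean on these libraries where they do the work, as an engineer would, in place of code of your own. Each camera call takes 0.05 s, during which the arm holds its last target. There are 200 camera calls.

## Working session

There is one attempt and no reset: what is moved stays moved. The work goes in short steps, Python scripts to look and compute and a shell command to move; the robot and the scene stay as the last step left them, time stands still between calls to the robot, and variables do not carry over. Pictures are saved under pics/ and viewed, at most 11 in all, crops included, and the job is handed in when it is done.

```bash
ls; mkdir -p pics; python3 - <<'E'
from station import ctrl, optics
import cv2, numpy as np
o=ctrl.get_obs(); print(o['t'],o['tool_pos'],o['tool_rot'],o['opening'],ctrl.grasp_offset)
for n in ('scene','top'):
    im,d=optics.get_image(n); cv2.imwrite(f'pics/{n}0.png',im[:,:,::-1]); np.savez(f'pics/{n}0.npz',im=im,d=d)
    p=optics.camera_params(n); print(n,p['mtx'].round(1).tolist(),p['extrinsics'].round(3).tolist())
E
```

```text
pics
0.0 [ 0.20815495 -0.58856439  0.19086473] [-3.09432159e+00 -5.30891939e-01  2.18285070e-04] 0.08534693648006571 0.0187
scene [[490.9, 0.0, 315.6], [0.0, 490.9, 198.7], [0.0, 0.0, 1.0]] [[-0.608, -0.59, 0.532, -0.112], [-0.794, 0.434, -0.425, 0.462], [0.02, -0.681, -0.732, 1.015], [0.0, 0.0, 0.0, 1.0]]
top [[368.3, 0.0, 313.9], [0.0, 368.3, 199.2], [0.0, 0.0, 1.0]] [[0.01, -0.994, 0.109, 0.428], [-1.0, -0.012, -0.023, -0.068], [0.025, -0.109, -0.994, 1.025], [0.0, 0.0, 0.0, 1.0]]
```

View pics/top0.png

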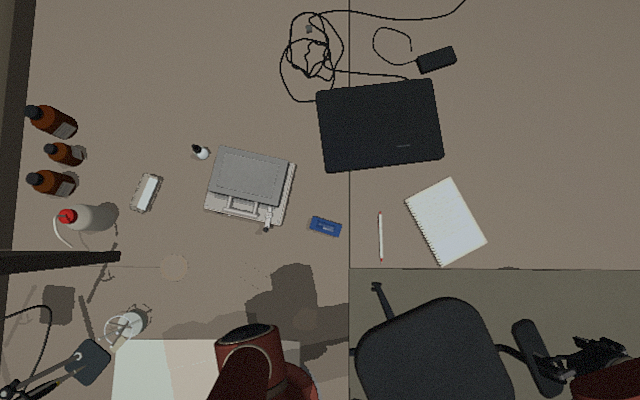

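View pics/scene0.png

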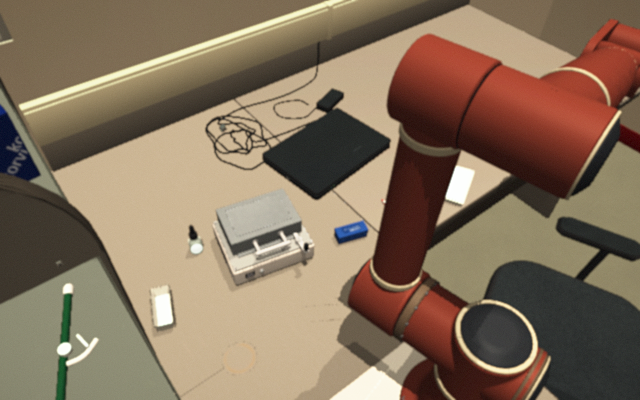

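The top view shows the lamp box around (250,187), with its front (latch knob at about (266,229)) toward the robot. The slide box is at (325,226), the bottle at (200,152) and the pen at (380,236). The scene view confirms this layout: the handle is in front, with the knob at the front right.

```bash
cat > h.py <<'E'
import numpy as np, cv2
from scipy.spatial.transform import Rotation as R
from station import ctrl, optics
def cloud(n, im=None, d=None):
    o=ctrl.get_obs()
    if im is None: im,d=optics.get_image(n)
    p=optics.camera_params(n); K=p['mtx']
    if 'extrinsics' in p: T=p['extrinsics']
    else:
        B=np.eye(4); B[:3,:3]=R.from_rotvec(o['tool_rot']).as_matrix(); B[:3,3]=o['tool_pos']; T=B@p['tool_from_camera']
    v,u=np.mgrid[:400,:640]
    P=np.dstack([(u-K[0,2])/K[0,0]*d,(v-K[1,2])/K[1,1]*d,d])
    W=P@T[:3,:3].T+T[:3,3]; W[d<=0]=np.nan
    return im,W,K,T
def proj(X,K,T):
    c=(np.asarray(X)-T[:3,3])@T[:3,:3]; return c[...,:2]/c[...,2:]*[K[0,0],K[1,1]]+[K[0,2],K[1,2]]
E
python3 - <<'E'
from h import *
f=np.load('pics/top0.npz'); im,W,K,T=cloud('top',f['im'],f['d'])
roi=np.zeros((400,640),bool); roi[135:240,195:305]=1
z=W[...,2]
print(np.histogram(z[roi],bins=np.arange(-.01,.14,.01)))
for lo,hi in((.1,.125),(.03,.125)):
    m=(roi&(z>lo)&(z<hi)).astype(np.uint8); 
    n,l,s,c=cv2.connectedComponentsWithStats(m); k=1+s[1:,4].argmax(); 
    P=W[l==k]; r=cv2.minAreaRect(P[:,:2].astype(np.float32)*1000); print(lo,s[k],r,np.median(P[:,2]))
E
```

```text
(array([3188, 2857,   31,   34,   62,   84,  343, 1054,  140,   95,  233,
       2404,  984,    0,    0]), array([-0.01,  0.  ,  0.01,  0.02,  0.03,  0.04,  0.05,  0.06,  0.07,
        0.08,  0.09,  0.1 ,  0.11,  0.12,  0.13,  0.14]))
0.1 [ 207  145   81   62 3387] ((588.5552368164062, 78.39794921875), (180.9292755126953, 120.39421844482422), 77.76341247558594) 0.10906311275444669
0.03 [ 203  145   92   88 5285] ((558.8773803710938, 84.03816986083984), (210.4512176513672, 196.65570068359375), 77.30938720703125) 0.10772510951075664
```

```bash
cat >> h.py <<'E'
BOX=(578.8,80.5,np.radians(-12.24))  # x,y mm, yaw
def b2w(x,y,z,box=None):
    X,Y,a=box or BOX; return np.array([X+np.cos(a)*x-np.sin(a)*y, Y+np.sin(a)*x+np.cos(a)*y, z])
def go(target, yaw_y=None):
    """shift in current tool axes (mm) to target (mm world); roll so that tool y has world yaw yaw_y (mod pi)"""
    o=ctrl.get_obs(); M=R.from_rotvec(o['tool_rot']).as_matrix()
    d=M.T@(np.asarray(target)-1000*o['tool_pos'])
    s='shift tx,ty,tz %s'%d.round(1)
    if yaw_y is not None:
        c=np.arctan2(M[1,1],M[0,1]); r=-(yaw_y-c); r=(r+np.pi/2)%np.pi-np.pi/2
        s+=' roll %.3f (or +-pi), tool y yaw now %.1f deg'%(r,np.degrees(c))
    print(s,'q',o['q'].round(2),'t',round(o['t'],2))
E
python3 - <<'E'
from h import *
print(optics.camera_params('wrist')['tool_from_camera'].round(3).tolist())
M=R.from_rotvec(ctrl.get_obs()['tool_rot']).as_matrix();print(M.round(3).tolist())
go(b2w(-60,-20,330), BOX[2]+np.pi/2)
E
```

```text
[[0.001, -0.95, -0.313, 0.081], [1.0, 0.001, -0.001, 0.001], [0.001, -0.313, 0.95, -0.182], [0.0, 0.0, 0.0, 1.0]]
[[0.943, 0.333, -0.0], [0.333, -0.943, 0.002], [0.0, -0.002, -1.0]]
shift tx,ty,tz [ 511.  -522.1 -137.9] roll 0.553 (or +-pi), tool y yaw now -70.5 deg q [-1.35  0.05  1.61 -0.    1.48 -0.12] t 0.1
```

```bash
python3 -m handwheel '[{"tz":-34},{"tz":-34},{"tz":-35},{"tz":-35},{"tx":25,"ty":-26},{"tx":25,"ty":-26},{"tx":25,"ty":-26},{"tx":25,"ty":-26},{"tx":25,"ty":-26},{"tx":25,"ty":-26},{"tx":25,"ty":-26},{"tx":25,"ty":-26}]'
python3 -m handwheel '[{"tx":25,"ty":-26},{"tx":25,"ty":-26},{"tx":25,"ty":-26},{"tx":25,"ty":-26},{"tx":25,"ty":-26},{"tx":25,"ty":-26},{"tx":25,"ty":-26},{"tx":25,"ty":-26},{"tx":25,"ty":-26},{"tx":25,"ty":-26},{"tx":25,"ty":-26},{"tx":25,"ty":-26}]'
python3 -m handwheel '[{"roll":0.11},{"roll":0.11},{"roll":0.11},{"roll":0.11},{"roll":0.11},{},{}]' 40
python3 - <<'E'
from h import *
print(ctrl.get_obs()['tool_pos'])
im,W,K,T=cloud('wrist'); cv2.imwrite('pics/w1.png',im[:,:,::-1]); np.savez('pics/w1.npz',im=im,W=W,K=K,T=T)
go(b2w(-60,-20,330), BOX[2]+np.pi/2)
z=W[...,2]
m=((z>.1)&(z<.12)).astype(np.uint8); n,l,s,c=cv2.connectedComponentsWithStats(m); k=1+s[1:,4].argmax()
P=W[l==k]; print(s[k],cv2.minAreaRect(P[:,:2].astype(np.float32)*1000),np.median(P[:,2]))
for nm,p in dict(piv=(-75,-70,74),knob0=(-113,-70,98),handle=(-89,0,94)).items(): print(nm,proj(b2w(*p)/1000,K,T).round(0))
E
```

```text
[ 0.20817032 -0.58863229  0.1909818 ]
shift tx,ty,tz [ 510.9 -522.2 -138. ] roll 0.553 (or +-pi), tool y yaw now -70.5 deg q [-1.35  0.05  1.61 -0.    1.48 -0.12] t 0.15$[0]: bad value
$[0]: bad value
$[0]: bad value
Traceback (most recent call last):
ValueError: attempt to get argmax of an empty sequence
```

View pics/w1.png

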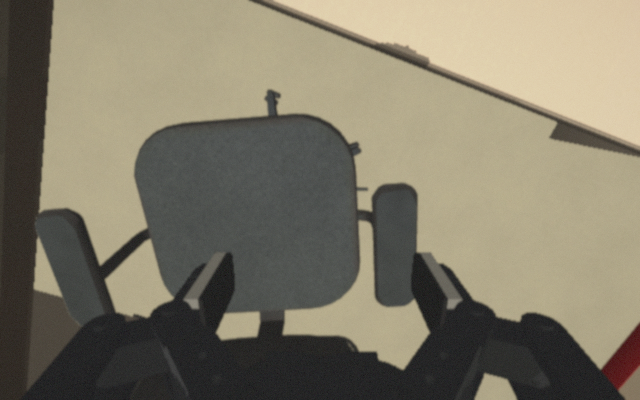

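The arm did not move because the rows were refused, so this wrist picture shows only the chair below and the fingers at (215,280) and (435,280). I'll try again with every key given in each row.

```bash
python3 -m handwheel '[{"tx":0,"ty":0,"tz":-34,"roll":0},{"tx":0,"ty":0,"tz":-34,"roll":0},{"tx":0,"ty":0,"tz":-35,"roll":0},{"tx":0,"ty":0,"tz":-35,"roll":0}]'; python3 -m handwheel --help | head -20
```

```text
t: 0.48
tool_pos: [0.2082, -0.5887, 0.3308]
tool_rot: [-3.095, -0.531, 0.0]
contact_force: [0.7, -0.1, -0.0]
opening: 0.0852
grip_force: 0.0invalid input: not JSON, or not a number
```

```bash
python3 -m handwheel '[{"tx":25,"ty":-26,"tz":0,"roll":0},{"tx":25,"ty":-26,"tz":0,"roll":0},{"tx":25,"ty":-26,"tz":0,"roll":0},{"tx":25,"ty":-26,"tz":0,"roll":0},{"tx":25,"ty":-26,"tz":0,"roll":0},{"tx":25,"ty":-26,"tz":0,"roll":0},{"tx":25,"ty":-26,"tz":0,"roll":0},{"tx":25,"ty":-26,"tz":0,"roll":0},{"tx":25,"ty":-26,"tz":0,"roll":0},{"tx":25,"ty":-26,"tz":0,"roll":0}]' >/dev/null
python3 -m handwheel '[{"tx":25,"ty":-26,"tz":0,"roll":0},{"tx":25,"ty":-26,"tz":0,"roll":0},{"tx":25,"ty":-26,"tz":0,"roll":0},{"tx":25,"ty":-26,"tz":0,"roll":0},{"tx":25,"ty":-26,"tz":0,"roll":0},{"tx":25,"ty":-26,"tz":0,"roll":0},{"tx":25,"ty":-26,"tz":0,"roll":0},{"tx":25,"ty":-26,"tz":0,"roll":0},{"tx":25,"ty":-26,"tz":0,"roll":0},{"tx":25,"ty":-26,"tz":0,"roll":0}]' >/dev/null
python3 -m handwheel '[{"tx":0,"ty":0,"tz":0,"roll":0.11},{"tx":0,"ty":0,"tz":0,"roll":0.11},{"tx":0,"ty":0,"tz":0,"roll":0.11},{"tx":0,"ty":0,"tz":0,"roll":0.11},{"tx":0,"ty":0,"tz":0,"roll":0.11},{"tx":0,"ty":0,"tz":0,"roll":0},{"tx":0,"ty":0,"tz":0,"roll":0},{"tx":0,"ty":0,"tz":0,"roll":0}]' 40
python3 - <<'E'
from h import *
im,W,K,T=cloud('wrist'); cv2.imwrite('pics/w2.png',im[:,:,::-1]); np.savez('pics/w2.npz',im=im,W=W,K=K,T=T)
go(b2w(-60,-20,330), BOX[2]+np.pi/2)
z=W[...,2]
m=((z>.1)&(z<.12)).astype(np.uint8); n,l,s,c=cv2.connectedComponentsWithStats(m); k=1+s[1:,4].argmax()
P=W[l==k]; print(s[k],cv2.minAreaRect(P[:,:2].astype(np.float32)*1000),np.median(P[:,2]))
for nm,p in dict(piv=(-75,-70,74),knob0=(-113,-70,98),handle=(-89,0,94)).items(): print(nm,proj(b2w(*p)/1000,K,T).round(0))
E
```

```text
t: 2.82
tool_pos: [0.5063, 0.0676, 0.3299]
tool_rot: [3.125, -0.326, -0.001]
contact_force: [-0.8, 0.8, 0.5]
opening: 0.04
grip_force: 0.0
shift tx,ty,tz [ 8.1 -7.9 -0.1] roll 0.005 (or +-pi), tool y yaw now -101.9 deg q [-0.01 -0.27  1.68  0.    1.73  1.77] t 2.87
[  225    41   150   102 14495] ((589.0692138671875, 78.43598175048828), (180.09779357910156, 120.34256744384766), 77.91580200195312) 0.10877652750574063
piv [352. 157.]
knob0 [352. 187.]
handle [302. 169.]
```

View pics/w2.png

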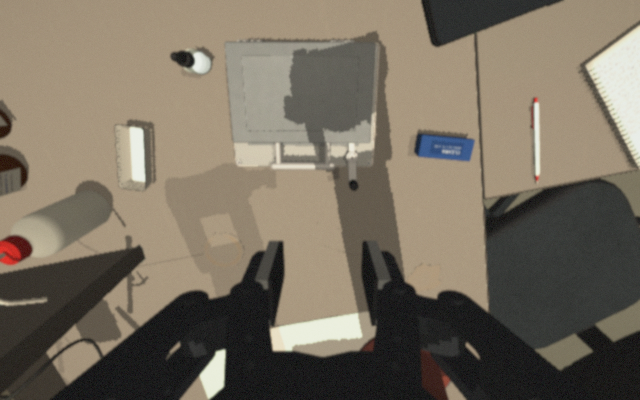

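The wrist view shows the lid at (300,90), handle bar at (303,166), latch pivot at (351,150) and knob at (353,185). These match the predicted points, so the latch starts near 0. Next I'll locate the knob exactly and work out the first moves.

```bash
sed -i 's/^BOX=.*/BOX=(579.1,80.5,np.radians(-12.15))/' h.py; python3 - <<'E'
from h import *
f=np.load('pics/w2.npz'); im,W,K,T=[f[k] for k in('im','W','K','T')]
m=np.zeros((400,640),bool); m[175:195,340:366]=1
m&=(im.max(2)<45)&(W[...,2]>.06); v,u=np.nonzero(m); P=W[m]*1000
tp=P[P[:,2]>92]; print(len(P),len(tp),u.mean(),v.mean(),P[:,2].max(),tp.mean(0))
a=BOX[2]; d=tp.mean(0)[:2]-np.array(BOX[:2]); k=np.array([np.cos(a)*d[0]+np.sin(a)*d[1],-np.sin(a)*d[0]+np.cos(a)*d[1]]); print('knob box',k)
e=k-[-75,-70]; print('latch',np.arctan2(-e[1],-e[0]),np.hypot(*e))
h=W[(W[...,2]>.085)&(W[...,2]<.1)]*1000
g=(h[:,:2]-BOX[:2])@np.array([[np.cos(a),-np.sin(a)],[np.sin(a),np.cos(a)]]); g=g[(abs(g[:,0]+89)<15)&(abs(g[:,1])<60)]; print('handle box',np.median(g,0),len(g))
go(b2w(k[0],k[1],130),a+np.pi/2)
E
```

```text
48 44 353.125 184.72916666666666 98.85664416502465 [455.68305566  33.92248907  96.83919126]
knob box [-110.84914641  -71.50995326]
latch 0.04209476208641123 35.88093166764812
handle box [-83.43304959  -2.43212291] 518
shift tx,ty,tz [-42.5  43.4 200. ] roll 0.004 (or +-pi), tool y yaw now -101.9 deg q [-0.01 -0.27  1.68  0.    1.73  1.77] t 2.87
```

```bash
python3 -m handwheel '[{"tx":-22,"ty":21.5,"tz":0,"roll":0},{"tx":-22,"ty":22,"tz":0,"roll":0},{"tx":0,"ty":0,"tz":35,"roll":0},{"tx":0,"ty":0,"tz":35,"roll":0},{"tx":0,"ty":0,"tz":35,"roll":0},{"tx":0,"ty":0,"tz":35,"roll":0},{"tx":0,"ty":0,"tz":35,"roll":0},{"tx":0,"ty":0,"tz":25,"roll":0},{"tx":0,"ty":0,"tz":0,"roll":0},{"tx":0,"ty":0,"tz":0,"roll":0}]' 30 30
python3 - <<'E'
from h import *
im,W,K,T=cloud('wrist'); cv2.imwrite('pics/w3.png',im[:,:,::-1])
go(b2w(-112.5,-71.5,79),BOX[2]+np.pi/2)
E
```

```text
t: 3.7
tool_pos: [0.4533, 0.0343, 0.1291]
tool_rot: [3.124, -0.328, -0.005]
contact_force: [0.4, 0.7, 1.4]
opening: 0.0303
grip_force: 0.0
shift tx,ty,tz [-0.9  0.1 52.3] roll 0.002 (or +-pi), tool y yaw now -102.0 deg q [-0.09 -0.33  2.06  0.    1.41  1.69] t 3.75
```

View pics/w3.png

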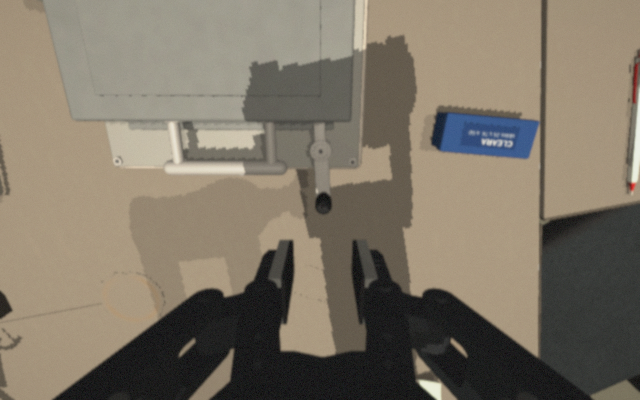

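The knob is at (323,203), laterally centred between the fingers, which are at u=282 and u=366. I'll go down 50 mm and grip it.

```bash
python3 -m handwheel '[{"tx":0,"ty":0,"tz":25,"roll":0},{"tx":0,"ty":0,"tz":25,"roll":0},{"tx":0,"ty":0,"tz":0,"roll":0},{"tx":0,"ty":0,"tz":0,"roll":0}]' 30 30
python3 -m handwheel '[{"tx":0,"ty":0,"tz":0,"roll":0},{"tx":0,"ty":0,"tz":0,"roll":0},{"tx":0,"ty":0,"tz":0,"roll":0},{"tx":0,"ty":0,"tz":0,"roll":0},{"tx":0,"ty":0,"tz":0,"roll":0},{"tx":0,"ty":0,"tz":0,"roll":0}]' 0 30
```

```text
t: 4.08
tool_pos: [0.455, 0.0343, 0.0815]
tool_rot: [-3.124, 0.329, -0.001]
contact_force: [-0.4, -0.3, 1.7]
opening: 0.0298
grip_force: 0.0
t: 4.58
tool_pos: [0.4545, 0.0343, 0.0805]
tool_rot: [-3.124, 0.329, -0.001]
contact_force: [-0.4, 1.4, -0.1]
opening: 0.0001
grip_force: 0.0
```

```bash
python3 - <<'E'
from h import *
im,W,K,T=cloud('wrist'); cv2.imwrite('pics/w4.png',im[:,:,::-1])
a=BOX[2]; d=ctrl.get_obs()['tool_pos'][:2]*1000-np.array(BOX[:2]); print(np.cos(a)*d[0]+np.sin(a)*d[1],-np.sin(a)*d[0]+np.cos(a)*d[1])
im2,W2,K2,T2=cloud('scene'); c=cv2.resize(im2[200:300,200:360],(800,500),interpolation=cv2.INTER_CUBIC); cv2.imwrite('pics/s4.png',c[:,:,::-1])
print(proj(ctrl.get_obs()['tool_pos'],K,T),proj(b2w(-113,-70,98)/1000,K,T))
E
```

```text
-112.19297315253453 -71.42171909010875
[322.10268534 225.52836717] [319.63486864 239.06263783]
```

View pics/w4.png

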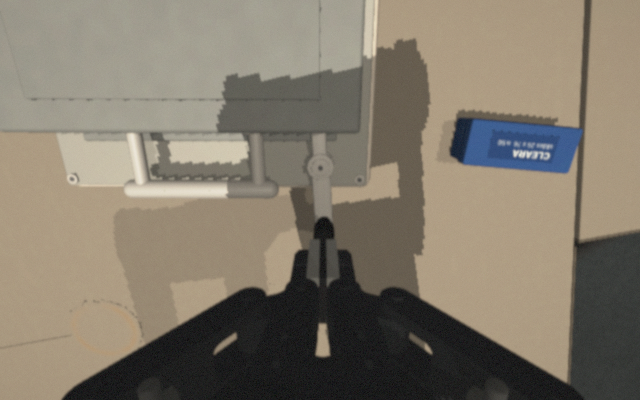

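The fingers are fully closed, apparently just on the near side of the knob. The knob still shows at (323,228), the fingertips at about (323,260) and the pivot at (319,168). I'll check with depth from this view and from the scene camera.

```bash
python3 - <<'E'
from h import *
im,W,K,T=cloud('wrist')
M=R.from_rotvec(ctrl.get_obs()['tool_rot']).as_matrix(); tp=ctrl.get_obs()['tool_pos']
a=BOX[2]
def tobox(P):
    d=P[:2]*1000-np.array(BOX[:2]); return np.array([np.cos(a)*d[0]+np.sin(a)*d[1],-np.sin(a)*d[0]+np.cos(a)*d[1],P[2]*1000]).round(1)
for v in list(range(155,320,6)):
    for u in (322,):
        print(v,u,im[v,u],tobox(W[v,u]),((M.T@(W[v,u]-tp))*1000).round(1))
E
```

```text
155 322 [144 138 127] [-67.8 -71.3  73.9] [44.5 -0.1  6.1]
161 322 [148 142 129] [-71.1 -71.3  76.3] [41.3 -0.1  3.8]
167 322 [112 107  99] [-74.9 -71.3  75.9] [37.4 -0.1  4.2]
173 322 [143 136 124] [-78.9 -71.3  75.2] [33.5 -0.1  4.8]
179 322 [138 133 120] [-83.6 -71.3  72.2] [28.7 -0.1  7.9]
185 322 [145 137 124] [-87.3 -71.3  73.3] [25.1 -0.1  6.8]
191 322 [146 139 126] [-91.6 -71.3  72.5] [20.8 -0.1  7.6]
197 322 [143 135 123] [-95.5 -71.3  72.9] [16.9 -0.1  7.2]
203 322 [141 133 120] [-99.2 -71.4  74. ] [13.1 -0.1  6. ]
209 322 [139 132 119] [-103.5  -71.4   73.6] [ 8.8 -0.1  6.4]
215 322 [128 120 111] [-108.1  -71.4   72.8] [ 4.2 -0.1  7.3]
221 322 [23 25 23] [-106.6  -71.4   86.1] [ 5.7 -0.  -6. ]
227 322 [17 23 19] [-106.8  -71.4   94.6] [  5.5  -0.  -14.5]
233 322 [25 24 25] [-109.1  -71.4   98.1] [  3.3   0.  -18. ]
239 322 [21 26 22] [-99.9 -71.5 124.2] [ 12.5   0.1 -44.1]
245 322 [29 28 28] [-100.4  -71.5  129.6] [ 12.    0.1 -49.5]
251 322 [26 28 25] [-100.4  -71.5  135.3] [ 11.9   0.1 -55.2]
257 322 [26 25 24] [-100.2  -71.5  141.2] [ 12.2   0.1 -61.1]
263 322 [33 29 29] [-100.5  -71.5  145.6] [ 11.8   0.1 -65.6]
269 322 [30 28 30] [-100.8  -71.5  149.9] [ 11.5   0.1 -69.8]
275 322 [29 22 24] [-99.5 -71.5 156.4] [ 12.9   0.1 -76.3]
281 322 [32 30 34] [-102.5  -71.5  155.9] [  9.8   0.1 -75.8]
287 322 [38 37 35] [-104.5  -71.5  157.1] [  7.9   0.1 -77. ]
293 322 [36 32 32] [-107.6  -71.5  156.7] [  4.7   0.1 -76.6]
299 322 [32 35 29] [-110.7  -71.6  156.4] [  1.7   0.1 -76.3]
305 322 [31 36 30] [-113.9  -71.6  156. ] [ -1.5   0.1 -75.9]
311 322 [34 31 30] [-116.5  -71.6  156.4] [ -4.2   0.1 -76.3]
317 322 [29 33 30] [-120.   -71.6  155.9] [ -7.7   0.1 -75.8]
```

View pics/s4.png

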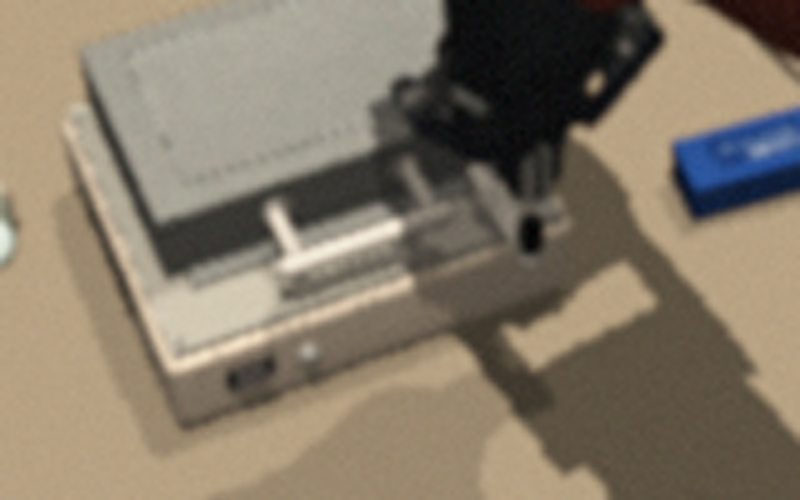

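The depth suggests the fingers end above the knob. I'll measure where the fingertips really are in tool coordinates, using both cameras.

```bash
python3 - <<'E'
from h import *
o=ctrl.get_obs(); M=R.from_rotvec(o['tool_rot']).as_matrix(); tp=o['tool_pos']
for n in('wrist','scene','top'):
    im,W,K,T=cloud(n); P=((W-tp)@M)*1000
    dark=im.max(2)<70
    m=dark&(abs(P[...,0])<30)&(abs(P[...,1])<30)&(P[...,2]>-80)&(P[...,2]<10)
    print(n,proj(tp,K,T).round(0))
    for lo in range(-80,10,8):
        s=m&(P[...,2]>=lo)&(P[...,2]<lo+8)
        if s.sum(): q=P[s]; print(lo,s.sum(),'x %.0f..%.0f y %.0f..%.0f'%(*np.percentile(q[:,0],[2,98]),*np.percentile(q[:,1],[2,98])))
print(o['contact_force'],o['opening'])
E
```

```text
wrist [322. 225.]
-80 528 x -9..13 y -10..11
-72 377 x 7..12 y -12..13
-64 333 x 7..12 y -12..13
-56 291 x 7..12 y -12..13
-48 79 x 8..12 y -9..12
-24 152 x -0..5 y -4..6
-16 144 x -1..6 y -5..7
-8 85 x 2..6 y -5..7
0 8 x 4..5 y -1..3
scene [306. 248.]
-80 17 x -12..-5 y -15..7
-72 28 x -12..1 y -15..10
-64 27 x -12..6 y -15..9
-56 24 x -12..4 y -14..11
-48 7 x -10..-6 y -8..10
-24 10 x -8..-0 y -6..3
-16 14 x -9..3 y -6..5
-8 7 x -8..-3 y -5..4
0 6 x -6..-2 y -5..1
top [265. 229.]
[ 0.54622678  0.49731097 -0.35152093] -1.261714725936905e-05
```

```bash
python3 -m handwheel '[{"tx":0,"ty":0,"tz":0,"roll":0},{"tx":0,"ty":0,"tz":0,"roll":0},{"tx":0,"ty":0,"tz":0,"roll":0},{"tx":0,"ty":0,"tz":0,"roll":0}]' 30 30 >/dev/null; cat >> h.py <<'E'
def tips():
    o=ctrl.get_obs(); M=R.from_rotvec(o['tool_rot']).as_matrix(); tp=o['tool_pos']
    im,W,K,T=cloud('wrist'); P=((W-tp)@M)*1000
    m=(im.max(2)<130)&(abs(P[...,0])<16)&(abs(P[...,1])<35)&(P[...,2]>-90)&(P[...,2]<-26)
    z=np.sort(P[m][:,2]); q=P[m&(P[...,2]>z[-1]-4)]
    print('opening',o['opening'],'tip z (tool)',z[-1],np.percentile(z,[95,98,99]).round(1),'at',np.median(q,0).round(1),len(z)); return q
E
python3 - <<'E'
from h import *
tips()
E
```

```text
opening 0.030116555088761387 tip z (tool) -39.46203371018807 [-47.8 -45.1 -43.7] at [  4.7  15.2 -41.9] 5018
```

Both cameras agree: the true fingertips end about 41 mm short of the reported TCP, centred in x and y. I'll use that offset, go down to knob depth and check.

```bash
python3 -m handwheel '[{"tx":0,"ty":0,"tz":12,"roll":0},{"tx":0,"ty":0,"tz":12,"roll":0},{"tx":0,"ty":0,"tz":10,"roll":0},{"tx":0,"ty":0,"tz":4,"roll":0},{"tx":0,"ty":0,"tz":0,"roll":0}]' 30 30
python3 -m handwheel '[{"tx":0,"ty":0,"tz":0,"roll":0},{"tx":0,"ty":0,"tz":0,"roll":0},{"tx":0,"ty":0,"tz":0,"roll":0},{"tx":0,"ty":0,"tz":0,"roll":0},{"tx":0,"ty":0,"tz":0,"roll":0},{"tx":0,"ty":0,"tz":0,"roll":0}]' 0 30
```

```text
t: 5.68
tool_pos: [0.4524, 0.0344, 0.0396]
tool_rot: [3.124, -0.33, -0.007]
contact_force: [-0.9, -0.4, -0.5]
opening: 0.0301
grip_force: 0.0
t: 6.18
tool_pos: [0.4543, 0.0343, 0.0421]
tool_rot: [3.124, -0.33, 0.0]
contact_force: [0.2, -0.4, -3.4]
opening: 0.0117
grip_force: 29.8
```

```bash
python3 -m handwheel '[{"tx":0.5,"ty":5,"tz":0,"roll":0},{"tx":1.2,"ty":4.7,"tz":0,"roll":0},{"tx":2,"ty":5.4,"tz":0,"roll":0},{"tx":2.9,"ty":4.9,"tz":0,"roll":0},{"tx":3.6,"ty":4.4,"tz":0,"roll":0},{"tx":4.2,"ty":3.9,"tz":0,"roll":0},{"tx":4,"ty":2.7,"tz":0,"roll":0},{"tx":4.1,"ty":2.2,"tz":0,"roll":0},{"tx":4.1,"ty":1.5,"tz":0,"roll":0},{"tx":4.2,"ty":1.1,"tz":0,"roll":0},{"tx":0,"ty":0,"tz":0,"roll":0},{"tx":0,"ty":0,"tz":0,"roll":0}]'
python3 - <<'E'
from h import *
a=BOX[2]; d=ctrl.get_obs()['tool_pos'][:2]*1000-np.array(BOX[:2]); k=np.array([np.cos(a)*d[0]+np.sin(a)*d[1],-np.sin(a)*d[0]+np.cos(a)*d[1]]);e=k-[-75,-70]; print(k,'latch',np.arctan2(-e[1],-e[0]),np.hypot(*e))
E
```

```text
t: 7.18
tool_pos: [0.477, -0.0065, 0.0422]
tool_rot: [-3.123, 0.329, 0.0]
contact_force: [-0.1, 5.5, -0.8]
opening: 0.0112
grip_force: 30.7
[ -81.5170725  -106.53556616] latch 1.3942767511071612 37.112259811362726
```

```bash
python3 -m handwheel '[{"tx":0,"ty":0,"tz":0,"roll":0},{"tx":0,"ty":0,"tz":0,"roll":0},{"tx":0,"ty":0,"tz":0,"roll":0},{"tx":0,"ty":0,"tz":-20,"roll":0},{"tx":0,"ty":0,"tz":-40,"roll":0},{"tx":0,"ty":0,"tz":-40,"roll":0},{"tx":0,"ty":-35,"tz":0,"roll":0},{"tx":0,"ty":-35,"tz":0,"roll":0},{"tx":0,"ty":-36,"tz":0,"roll":0},{"tx":0,"ty":0,"tz":0,"roll":-0.12},{"tx":0,"ty":0,"tz":0,"roll":-0.12}]' 30 30
python3 -m handwheel '[{"tx":0,"ty":0,"tz":0,"roll":-0.121},{"tx":0,"ty":0,"tz":0,"roll":-0.121},{"tx":0,"ty":0,"tz":0,"roll":-0.121},{"tx":0,"ty":0,"tz":0,"roll":-0.121},{"tx":0,"ty":0,"tz":0,"roll":-0.121},{"tx":0,"ty":0,"tz":0,"roll":-0.121},{"tx":0,"ty":0,"tz":0,"roll":-0.121},{"tx":0,"ty":0,"tz":0,"roll":-0.121},{"tx":0,"ty":0,"tz":0,"roll":-0.121},{"tx":0,"ty":0,"tz":0,"roll":-0.121},{"tx":0,"ty":0,"tz":0,"roll":-0.121},{"tx":0,"ty":0,"tz":0,"roll":0}]' 30 >/dev/null
python3 - <<'E'
from h import *
tips(); im,W,K,T=cloud('wrist'); cv2.imwrite('pics/w5.png',im[:,:,::-1]); im2,W2,*_=cloud('top')
a=BOX[2]
for n,w in(('wrist',W),('top',W2)):
    h=w[(w[...,2]>.08)&(w[...,2]<.1)]*1000
    g=np.c_[(h[:,:2]-BOX[:2])@np.array([[np.cos(a),-np.sin(a)],[np.sin(a),np.cos(a)]]),h[:,2]]; g=g[(g[:,0]<-79)&(g[:,0]>-103)&(abs(g[:,1])<33)]; print(n,'bar',np.median(g,0),np.percentile(g,[3,97],axis=0).round(1).tolist(),len(g))
go(b2w(-89,0,88+19-20-41),a)
E
```

```text
t: 8.1
tool_pos: [0.4996, 0.098, 0.1427]
tool_rot: [3.14, 0.061, 0.002]
contact_force: [-0.7, -1.1, -0.2]
opening: 0.0299
grip_force: 0.0
opening 0.029921301322217354 tip z (tool) -39.78600766732275 [-47.6 -45.  -43.6] at [  3.6 -14.  -42.2] 5037
wrist bar [-84.77572279   2.14882593  92.29479691] [[-90.1, -30.9, 89.0], [-79.9, 31.2, 93.9]] 1079
top bar [-85.52266346 -17.15604587  92.295871  ] [[-90.6, -31.5, 88.9], [-80.4, -1.9, 95.8]] 55
shift tx,ty,tz [ 1.3 -7.7 96.3] roll -0.001 (or +-pi), tool y yaw now -12.2 deg q [ 0.04 -0.2   1.93 -0.    1.4   0.26] t 9.25
```

View pics/w5.png

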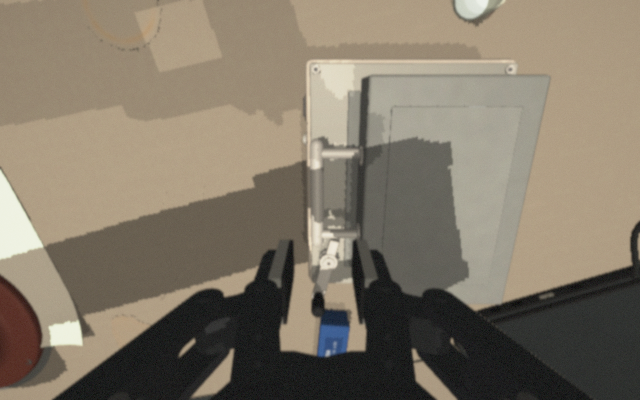

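The latch now points to the box's right: pivot at (330,260), knob at (318,300). The bar is at u=316, which puts its axis at box x = -85, so the hinge is at x = +74. I'll straddle the bar and grip it.

```bash
python3 -m handwheel '[{"tx":0,"ty":-3.7,"tz":0,"roll":0},{"tx":0,"ty":0,"tz":30,"roll":0},{"tx":0,"ty":0,"tz":30,"roll":0},{"tx":0,"ty":0,"tz":20,"roll":0},{"tx":0,"ty":0,"tz":15,"roll":0},{"tx":0,"ty":0,"tz":10,"roll":0},{"tx":0,"ty":0,"tz":5,"roll":0},{"tx":0,"ty":0,"tz":0,"roll":0},{"tx":0,"ty":0,"tz":0,"roll":0}]' 24
python3 -m handwheel '[{"tx":0,"ty":0,"tz":0,"roll":0},{"tx":0,"ty":0,"tz":0,"roll":0},{"tx":0,"ty":0,"tz":0,"roll":0},{"tx":0,"ty":0,"tz":0,"roll":0},{"tx":0,"ty":0,"tz":0,"roll":0},{"tx":0,"ty":0,"tz":0,"roll":0}]' 0 30
```

```text
t: 10.0
tool_pos: [0.496, 0.0974, 0.0329]
tool_rot: [2.442, 1.976, 0.001]
contact_force: [0.7, 0.4, 0.9]
opening: 0.0242
grip_force: 0.0
t: 10.5
tool_pos: [0.4949, 0.0977, 0.0335]
tool_rot: [-2.441, -1.975, 0.001]
contact_force: [-6.7, 1.0, 3.5]
opening: 0.0096
grip_force: 29.4
```

```bash
python3 -c "
import numpy as np
t=np.linspace(0,1.58,25);x=-159*np.cos(t)+22*np.sin(t);z=159*np.sin(t)+22*np.cos(t)
print([(round(a,1),round(-b,1)) for a,b in zip(np.diff(x),np.diff(z))])"
```

```text
[(np.float64(1.8), np.float64(-10.4)), (np.float64(2.5), np.float64(-10.3)), (np.float64(3.1), np.float64(-10.1)), (np.float64(3.8), np.float64(-9.9)), (np.float64(4.4), np.float64(-9.6)), (np.float64(5.1), np.float64(-9.3)), (np.float64(5.7), np.float64(-8.9)), (np.float64(6.2), np.float64(-8.5)), (np.float64(6.8), np.float64(-8.1)), (np.float64(7.3), np.float64(-7.6)), (np.float64(7.8), np.float64(-7.1)), (np.float64(8.2), np.float64(-6.6)), (np.float64(8.7), np.float64(-6.1)), (np.float64(9.0), np.float64(-5.5)), (np.float64(9.4), np.float64(-4.9)), (np.float64(9.7), np.float64(-4.2)), (np.float64(9.9), np.float64(-3.6)), (np.float64(10.2), np.float64(-2.9)), (np.float64(10.3), np.float64(-2.3)), (np.float64(10.4), np.float64(-1.6)), (np.float64(10.5), np.float64(-0.9)), (np.float64(10.6), np.float64(-0.2)), (np.float64(10.6), np.float64(0.5)), (np.float64(10.5), np.float64(1.2))]
```

```bash
python3 -m handwheel '[{"tx":0,"ty":1.8,"tz":-10.4,"roll":0},{"tx":0,"ty":2.5,"tz":-10.3,"roll":0},{"tx":0,"ty":3.1,"tz":-10.1,"roll":0},{"tx":0,"ty":3.8,"tz":-9.9,"roll":0},{"tx":0,"ty":4.4,"tz":-9.6,"roll":0},{"tx":0,"ty":5.1,"tz":-9.3,"roll":0},{"tx":0,"ty":5.7,"tz":-8.9,"roll":0},{"tx":0,"ty":6.2,"tz":-8.5,"roll":0}]'
```

```text
t: 11.17
tool_pos: [0.5246, 0.0912, 0.1104]
tool_rot: [-2.437, -1.973, 0.008]
contact_force: [-12.8, 3.2, 4.4]
opening: 0.0096
grip_force: 29.4
```

```bash
python3 -m handwheel '[{"tx":0,"ty":6.8,"tz":-8.1,"roll":0},{"tx":0,"ty":7.3,"tz":-7.6,"roll":0},{"tx":0,"ty":7.8,"tz":-7.1,"roll":0},{"tx":0,"ty":8.2,"tz":-6.6,"roll":0},{"tx":0,"ty":8.7,"tz":-6.1,"roll":0},{"tx":0,"ty":9,"tz":-5.5,"roll":0},{"tx":0,"ty":9.4,"tz":-4.9,"roll":0},{"tx":0,"ty":9.7,"tz":-4.2,"roll":0}]'
python3 -m handwheel '[{"tx":0,"ty":9.9,"tz":-3.6,"roll":0},{"tx":0,"ty":10.2,"tz":-2.9,"roll":0},{"tx":0,"ty":10.3,"tz":-2.3,"roll":0},{"tx":0,"ty":10.4,"tz":-1.6,"roll":0},{"tx":0,"ty":10.5,"tz":-0.9,"roll":0},{"tx":0,"ty":10.6,"tz":-0.2,"roll":0},{"tx":0,"ty":10.6,"tz":0.5,"roll":0},{"tx":0,"ty":10.5,"tz":1.2,"roll":0},{"tx":0,"ty":0,"tz":0,"roll":0},{"tx":0,"ty":0,"tz":0,"roll":0}]'
python3 - <<'E'
from h import *
a=BOX[2]; p=ctrl.get_obs()['tool_pos']*1000; d=p[:2]-np.array(BOX[:2]); x=np.cos(a)*d[0]+np.sin(a)*d[1]-74; z=p[2]-33.5+88-66; print(x,z,np.hypot(x,z)); print(np.arctan2(z,-x)-np.arctan2(22,159))
im,*_=cloud('scene'); c=cv2.resize(im[130:330,150:410],(780,600)); cv2.imwrite('pics/s6.png',c[:,:,::-1])
E
```

```text
t: 11.83
tool_pos: [0.5938, 0.0763, 0.1635]
tool_rot: [2.441, 1.975, 0.002]
contact_force: [-5.6, 1.5, 5.5]
opening: 0.0098
grip_force: 30.3
t: 12.67
tool_pos: [0.6768, 0.0584, 0.172]
tool_rot: [2.438, 1.972, 0.007]
contact_force: [2.4, -1.6, 6.1]
opening: 0.0099
grip_force: 30.9
26.21343767456345 160.47970360195592 162.60651765193745
1.5952188596853654
```

View pics/s6.png

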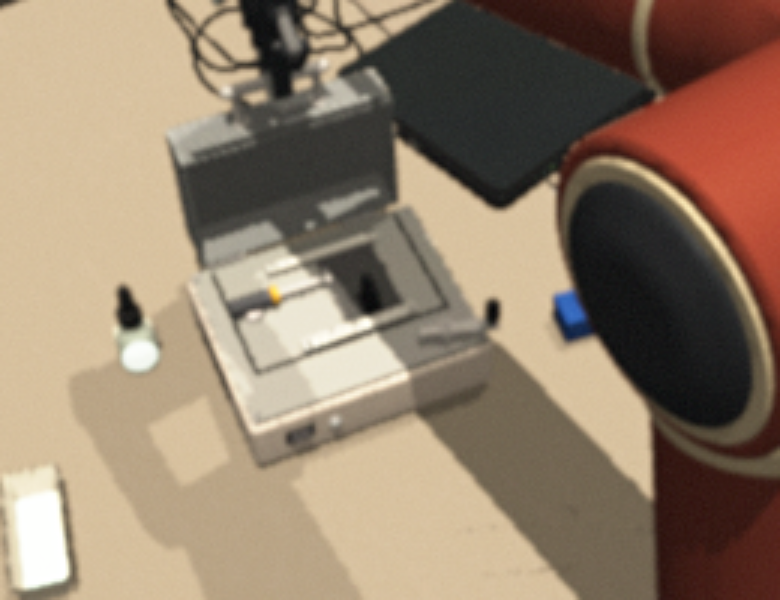

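The lid stands upright, the latch knob points right at (490,312), and the shutter tab is visible at (370,290), still shut. I'll release, clear the lid and turn so the camera is on the front side.

```bash
python3 -m handwheel '[{"tx":0,"ty":0,"tz":0,"roll":0},{"tx":0,"ty":0,"tz":0,"roll":0},{"tx":0,"ty":0,"tz":0,"roll":0},{"tx":0,"ty":0,"tz":-15,"roll":0},{"tx":0,"ty":0,"tz":-30,"roll":0},{"tx":0,"ty":0,"tz":-30,"roll":0},{"tx":-5,"ty":-30,"tz":0,"roll":0},{"tx":-5,"ty":-30,"tz":0,"roll":0},{"tx":-5,"ty":-30,"tz":0,"roll":0},{"tx":-5,"ty":-30,"tz":0,"roll":0},{"tx":0,"ty":0,"tz":0,"roll":-0.121},{"tx":0,"ty":0,"tz":0,"roll":-0.121}]' 26
python3 -m handwheel '[{"tx":0,"ty":0,"tz":0,"roll":-0.121},{"tx":0,"ty":0,"tz":0,"roll":-0.121},{"tx":0,"ty":0,"tz":0,"roll":-0.121},{"tx":0,"ty":0,"tz":0,"roll":-0.121},{"tx":0,"ty":0,"tz":0,"roll":-0.121},{"tx":0,"ty":0,"tz":0,"roll":-0.121},{"tx":0,"ty":0,"tz":0,"roll":-0.121},{"tx":0,"ty":0,"tz":0,"roll":-0.121},{"tx":0,"ty":0,"tz":0,"roll":-0.121},{"tx":0,"ty":0,"tz":0,"roll":-0.121},{"tx":0,"ty":0,"tz":0,"roll":-0.121},{"tx":0,"ty":0,"tz":0,"roll":0}]' 26 >/dev/null
python3 - <<'E'
from h import *
im,W,K,T=cloud('wrist'); cv2.imwrite('pics/w7.png',im[:,:,::-1]); np.savez('pics/w7.npz',im=im,W=W)
a=BOX[2]; Q=(W*1000); B=np.dstack([(Q[...,:2]-BOX[:2])@np.array([[np.cos(a),-np.sin(a)],[np.sin(a),np.cos(a)]]),Q[...,2]])
m=(im.max(2)<70)&(abs(B[...,0]+22)<30)&(abs(B[...,1]+25)<30)&(B[...,2]>86)&(B[...,2]<100)
g=B[m]; v,u=np.nonzero(m); print('tab',len(g),np.median(g,0),np.percentile(g,[3,97],axis=0).round(1).tolist(),u.mean(),v.mean())
for x in (-25,):
  go(b2w(-22,-25,75-41),a+np.pi/2)
top=cloud('top'); w=top[1]*1000; b=(w[...,:2]-BOX[:2])@np.array([[np.cos(a),-np.sin(a)],[np.sin(a),np.cos(a)]])
s=(abs(b[...,1])<85)&(b[...,0]>50)&(b[...,0]<140)&(w[...,2]>150)&(w[...,2]<200); print('lid wall top x',np.percentile(b[s][:,0],[3,50,97]),np.median(w[s][:,2]))
E
```

```text
t: 13.72
tool_pos: [0.5507, 0.065, 0.2449]
tool_rot: [2.178, 2.263, 0.001]
contact_force: [-0.0, -0.1, 0.0]
opening: 0.026
grip_force: 0.0
tab 176 [-23.88607679 -24.91071263  92.8440748 ] [[-34.1, -29.4, 89.2], [-12.5, -20.5, 94.9]] 319.0625 166.85795454545453
shift tx,ty,tz [ -0.8  -4.  210.8] roll 0.002 (or +-pi), tool y yaw now 78.0 deg q [-0.02 -0.14  1.71  0.    1.57 -1.38] t 14.77
lid wall top x [ 73.77814026  94.67806296 117.91250894] 189.55107439192346
```

View pics/w7.png

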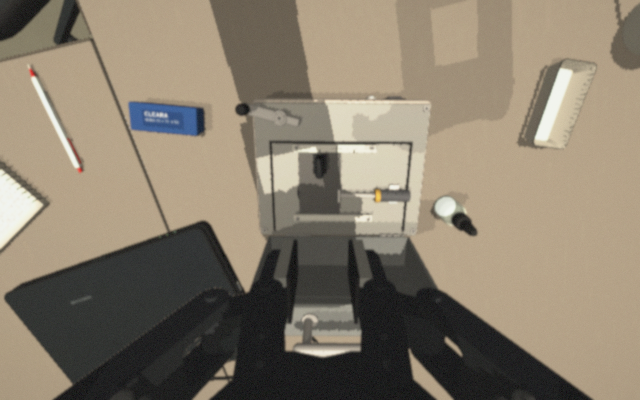

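The tab is at (319,167), i.e. box (-23,-25), and shut. The lid stands at about 1.57 rad and the latch knob is at (241,108). Going down over the tab.

```bash
python3 -m handwheel '[{"tx":0,"ty":-4,"tz":0,"roll":0},{"tx":0,"ty":0,"tz":35,"roll":0},{"tx":0,"ty":0,"tz":35,"roll":0},{"tx":0,"ty":0,"tz":35,"roll":0},{"tx":0,"ty":0,"tz":35,"roll":0},{"tx":0,"ty":0,"tz":27,"roll":0},{"tx":0,"ty":0,"tz":15,"roll":0},{"tx":0,"ty":0,"tz":10,"roll":0},{"tx":0,"ty":0,"tz":10,"roll":0},{"tx":0,"ty":0,"tz":5,"roll":0},{"tx":0,"ty":0,"tz":0,"roll":0},{"tx":0,"ty":0,"tz":0,"roll":0}]' 26
python3 -m handwheel '[{"tx":0,"ty":0,"tz":0,"roll":0},{"tx":0,"ty":0,"tz":0,"roll":0},{"tx":0,"ty":0,"tz":0,"roll":0},{"tx":0,"ty":0,"tz":0,"roll":0},{"tx":0,"ty":0,"tz":0,"roll":0},{"tx":0,"ty":0,"tz":0,"roll":0}]' 0 40
python3 - <<'E'
from h import *
a=BOX[2]; p=ctrl.get_obs()['tool_pos']*1000; d=p[:2]-np.array(BOX[:2]); print(np.cos(a)*d[0]+np.sin(a)*d[1],-np.sin(a)*d[0]+np.cos(a)*d[1])
E
```

```text
t: 15.82
tool_pos: [0.5524, 0.0608, 0.038]
tool_rot: [0.326, 3.123, 0.0]
contact_force: [0.2, -0.0, -0.5]
opening: 0.0262
grip_force: 0.0
t: 16.32
tool_pos: [0.5527, 0.0608, 0.0386]
tool_rot: [0.326, 3.122, 0.0]
contact_force: [-0.3, -0.2, 4.7]
opening: 0.0083
grip_force: 41.7
-21.63160042736491 -24.849529958055275
```

```bash
python3 -m handwheel '[{"tx":0,"ty":2,"tz":0,"roll":0},{"tx":0,"ty":2,"tz":0,"roll":0},{"tx":0,"ty":2,"tz":0,"roll":0},{"tx":0,"ty":2,"tz":0,"roll":0},{"tx":0,"ty":2,"tz":0,"roll":0},{"tx":0,"ty":2,"tz":0,"roll":0},{"tx":0,"ty":2,"tz":0,"roll":0},{"tx":0,"ty":2,"tz":0,"roll":0},{"tx":0,"ty":2,"tz":0,"roll":0},{"tx":0,"ty":2,"tz":0,"roll":0},{"tx":0,"ty":0,"tz":0,"roll":0},{"tx":0,"ty":0,"tz":0,"roll":0}]'
python3 - <<'E'
from h import *
a=BOX[2]; p=ctrl.get_obs()['tool_pos']*1000; d=p[:2]-np.array(BOX[:2]); print(np.cos(a)*d[0]+np.sin(a)*d[1],-np.sin(a)*d[0]+np.cos(a)*d[1])
im,W,K,T=cloud('wrist')
B=lambda x,y,z: proj(b2w(x,y,z)/1000,K,T).round().tolist()
print('window',B(16,-30,62),'blade corners right',B(-25,-49,68),B(25,-49,68),'half edge front/back',B(25,-30,68))
c=im[30:330,160:480]; cv2.imwrite('pics/w8.png',cv2.resize(c,(640,600),interpolation=cv2.INTER_CUBIC)[:,:,::-1])
E
```

```text
t: 17.32
tool_pos: [0.5566, 0.0786, 0.0386]
tool_rot: [0.326, 3.123, -0.006]
contact_force: [-2.8, -6.1, 7.1]
opening: 0.0077
grip_force: 41.9
-21.604471633752503 -6.634051814811999
window [284.0, 295.0] blade corners right [245.0, 239.0] [251.0, 314.0] half edge front/back [283.0, 315.0]
```

View pics/w8.png

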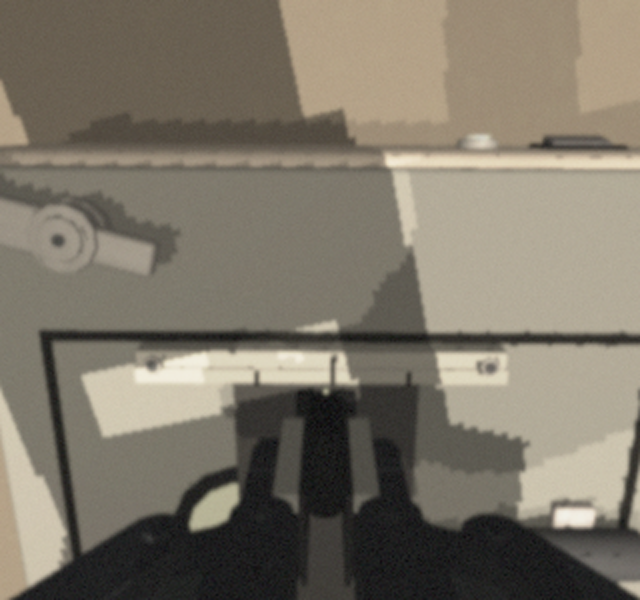

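The shutter has moved about 18 mm: the tab is at (325,390) in the crop, against the half mark at (333,360), and the window is partly uncovered at (215,500). I'll nudge it the last 1.5 mm and ease the tips up by 1 mm.

```bash
python3 -m handwheel '[{"tx":0,"ty":0.8,"tz":-0.5,"roll":0},{"tx":0,"ty":0.7,"tz":-0.5,"roll":0},{"tx":0,"ty":0,"tz":0,"roll":0},{"tx":0,"ty":0,"tz":0,"roll":0},{"tx":0,"ty":0,"tz":0,"roll":0},{"tx":0,"ty":0,"tz":0,"roll":0},{"tx":0,"ty":0,"tz":0,"roll":0},{"tx":0,"ty":0,"tz":0,"roll":0}]'
python3 - <<'E'
from h import *
a=BOX[2]; o=ctrl.get_obs(); p=o['tool_pos']*1000; d=p[:2]-np.array(BOX[:2]); print('travel',-np.sin(a)*d[0]+np.cos(a)*d[1]+24.85,o['contact_force'],o['grip_force'])
top=cloud('top'); w=top[1]*1000; b=(w[...,:2]-BOX[:2])@np.array([[np.cos(a),-np.sin(a)],[np.sin(a),np.cos(a)]])
s=(abs(b[...,1])<85)&(b[...,0]>50)&(b[...,0]<140)&(w[...,2]>150)&(w[...,2]<200); print('lid x',np.percentile(b[s][:,0],[3,50,97]))
im,W,K,T=cloud('wrist'); B=np.dstack([((W*1000)[...,:2]-BOX[:2])@np.array([[np.cos(a),-np.sin(a)],[np.sin(a),np.cos(a)]]),W[...,2:]*1000])
m=(im.max(2)<75)&(B[...,2]>84)&(B[...,2]<97)&(abs(B[...,0]+28)<12)&(abs(B[...,1]+5)<12); print('tab y',m.sum(),np.percentile(B[m][:,1],[3,50,97]) if m.any() else '')
k=(im.max(2)<45)&(B[...,2]>80)&(B[...,2]<102)&(B[...,1]<-90)&(B[...,1]>-120)&(abs(B[...,0]+85)<25)
if k.any(): c=B[k].mean(0); print('latch',np.arctan2(-(c[1]+70),-(c[0]+75)))
E
```

```text
t: 18.03
tool_pos: [0.5568, 0.0795, 0.0386]
tool_rot: [0.326, 3.123, -0.006]
contact_force: [0.3, -7.0, 2.6]
opening: 0.008
grip_force: 41.2
travel 19.212679579844288 [ 0.31184456 -7.04545017  2.58847396] 41.20705246925354
lid x [ 73.66650758  93.15204101 117.85509477]
tab y 941 [-11.32352878  -5.42708701   5.98343841]
latch 1.261120441880323
```

```bash
python3 -c "
from station import ctrl
print(ctrl.finish_job())"
```

```text
the job is handed in; nothing more can be done
None
```

I handed the job in with the latch swung free (about 1.3 rad), the lid upright by itself, and the gripper holding the shutter tab at about 19 mm of travel with a 41 N grip; no verdict came back, and I did not measure the bystanders afterwards.

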